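Empty the chestnut dish into the storage tub

TASK

The chestnuts have been looked at under the bench magnifier. Take the lid off the storage tub and lay it flat on the bench, knob up; then bring the handled porcelain dish out from under the magnifier, tip all four chestnuts from it into the tub, and stand the empty dish upright in the middle of the cork mat. Do not bump the magnifier, push the tub about, or disturb the other things on the bench.

Things in the scene. Friction and masses are not known exactly. Their poses are not given: they have to be found in the camera images.
- dish_handle (a point): Grip point in the middle of the handle of the white porcelain dish (an open flared bowl: outer diameter 64 at the foot, 108 at the rim, 45 high, wall 3, floor 5 thick, about 140 g). The handle is a straight level bar 55 long, 12 thick (sideways), 16 high; it runs from 51 to 106 from the bowl's axis. This point is 85 from the bowl's axis and 37 above the foot. Axes are the dish's: +x from here horizontally to the bowl's axis, z up out of the mouth.
- dish_centre (a point): Same dish: point on the bowl's axis, half-way up (22.5 above the foot); the dish's axes.
- nut0_c (a point): A brown chestnut, 27 across and 25 high, 13 g; this is its centre. It lies in the dish at the start and rolls out once the dish is tipped about 75 degrees.
- nut1_c (a point): A brown chestnut, 27 across and 25 high, 13 g; this is its centre. It lies in the dish at the start and rolls out once the dish is tipped about 75 degrees.
- nut2_c (a point): A brown chestnut, 27 across and 25 high, 13 g; this is its centre. It lies in the dish at the start and rolls out once the dish is tipped about 75 degrees.
- nut3_c (a point): A brown chestnut, 27 across and 25 high, 13 g; this is its centre. It lies in the dish at the start and rolls out once the dish is tipped about 75 degrees.
- tub: Round clear storage tub, loose, 0.5 kg, 55 high, outer diameter 132 at the foot and 144 at the rim, wall 4, floor 6. Origin: centre of its underside.
- lid_grip (a point): The white tub lid's knob: centre of an upright block 34 long (lid's x) by 20 thick (lid's y) by 27 high, standing on a disc of diameter 148 (5 thick) with a plug of diameter 120 (4 deep) below, which fits loosely in the tub. This point is 24 above the lid's underside (plug), the block's top 36 above it. Lid 90 g. z is up through the knob.
- mat: Square cork mat 160 x 160 x 5, fixed. Origin: centre of its underside, on the bench.
- magnifier: Bench magnifier, fixed. Origin on the bench directly under the lens centre; z up. A level ring head of diameter 172 with a glass lens hangs at heights 135 to 155 over the dish; a bar runs from it in the +x direction to a post (16 diameter, 170 high) 155 from the origin, on a round foot of diameter 96, 18 high, centred 160 from the origin. Nothing stands under the head except the dish, whose handle sticks out roughly on the side opposite the post (within about 25 degrees).
- cup: Bystander: small white plastic cup, rim diameter 54, 50 high, loose; origin at the centre of its underside.
- pot: Bystander: small clear pot of dark seeds, diameter 60, 35 high, loose; origin at the centre of its underside.
- petri: Bystander: open clear petri dish, diameter 90, 10 high, loose; origin at the centre of its underside.
- stopper: Bystander: small dark rubber stopper, diameter 28, 28 high, loose; origin at the centre of its underside.
- weight: Bystander: small brass balance weight, diameter 26, 34 high, loose; origin at the centre of its underside.
- scalpel: Bystander: scalpel with a green handle lying flat, 140 long along its x, 6 high, loose; origin near its middle.

How it is judged:
By the outcome, as a careful person would: the job done as asked, in the order asked, and still so for the second after the job is handed in, with the robot touching nothing.
It also fails if it takes over 72 s, if anything falls off the work surface, if the arm or the gripper's body presses on something with over 40 N, if the wrist force passes 120 N, or if a joint passes its speed limit or range.

ROBOT

A 6-joint arm with a two-finger parallel gripper is mounted at the origin on the work surface. World frame = base frame: x ahead of the robot, y to its left, z up, the work surface at z = 0. Lengths are in m, angles in rad, forces in N, time in s.
With the tool pointing down it reaches from about 0.375 to 0.9 m from the base axis. Payload 3.1 kg.
Tool frame: the origin (TCP) lies on the centre line of the jaws, within the pads' length; the fingertips stand 11 mm ahead of it and the grasp point (between the pads) lies 8 mm behind it; x points along the fingers, y is the direction in which the jaws open and shut, and the axes are right-handed (so a half turn about x gives the same grasp; the last joint's range is limited). The gripper opens to 87 mm and grips with 3 to 60 N. Pads are 19 mm wide; open, the fingers measure 117 mm over their backs; the gripper's body (75 mm by 190 mm) begins 51 mm behind the grasp point.
Start: joints at [1.012, 0.527, 1.433, -0, 1.181, -0.178], TCP at [0.232, 0.58, 0.234] pointing down, gripper open.
Joint ranges: [-3.08, 3.08], [-0.75, 2.2], [0.22, 2.44], [-1.43, 4.57], [0, 2.65], [-2.85, 2.85]. Speed limits (rad/s): [2.79, 2.79, 3.14, 3.14, 3.14, 3.14].

INTERFACE

Orientations are given as a unit quaternion [x, y, z, w].
In Python, from rig import robot, camera, camera_info gives the robot as it stands.
- The arm moves only by the shell command python3 -m inch 'ROWS' [FORCE]. ROWS is JSON, a list that holds one entry, the list of rows, each a list of 5 numbers: the shift along the tool's x, y, z in cm, then the turn about the tool's x in rad, then the opening, from 0 (shut) to 1 (fully open). A call has 1 to 8 rows; each row shifts and turns the pose as measured when the row begins, along the tool's axes as they then stand; what a row does not reach is not made up. A row lasts 1/12 s, in which the tool goes at most 41.7 mm and 7.16 degrees, less where a joint would pass 70% of its speed; a pose out of reach is approached as far as the arm can. A call with a gripper value outside its range is refused whole. The fingers move at their own pace and stop on an object; FORCE is the grip in N (left out, the last holds). Time passes only in rows, so rows that do not move let the fingers close. It gives the time, the measured TCP pose, the force and the opening at its end, in the units of the state.
- robot.get_obs(): the state, without advancing time (a new reading comes with each control period).
- camera(name): name is "side" or "top"; returns the picture (480x640x3 uint8, red, green, blue); there is no depth.
- camera_info(name): a dict with "camera_matrix" (3x3 intrinsics, pixels), "rvec" (rotation vector, rad) and "tvec" (3), from world to camera coordinates, as OpenCV has them. Camera axes: x right, y down, z forward; pixel columns grow to the right and rows downward; lengths in m; the calibration is good to about 2 mm. A picture is of the moment at which its call begins. camera_info takes no time and is no camera call.
- robot.hand_in(): hands the job in, once; it reports no verdict.
The state is a dict: "time": time; "q": joint angles; "joint_velocities": joint speeds; "joint_torque": joint torques, N m; "position": TCP position; "tool_rot": TCP orientation; "ft_force": force on the tool from outside, world axes, zero at the start; "moment": the same for the moment, N m; "grip_width": finger opening in m.
Only numpy, scipy, OpenCV 4.12 (cv2) and the standard library are available. Lean on these libraries where they do the work, as an engineer would, in place of code of your own. Each camera call takes 0.05 s, during which the arm holds its last target. There are 200 camera calls.

## Working session

There is one attempt and no reset: what is moved stays moved. The work goes in short steps, Python scripts to look and compute and a shell command to move; the robot and the scene stay as the last step left them, time stands still between calls to the robot, and variables do not carry over. Pictures are saved under pics/ and viewed, about 8 in all and at most 12, crops included, and the job is handed in when it is done.

```bash
mkdir -p pics; ls; cat > h.py <<'E'
import cv2,numpy as np
from rig import robot,camera,camera_info
from scipy.spatial.transform import Rotation as R
def snap(n,f):
    im=camera(n); cv2.imwrite(f'pics/{f}.png',im[:,:,::-1]); return im
def ray(n,uv):
    c=camera_info(n);K=np.array(c['camera_matrix']);M=cv2.Rodrigues(np.array(c['rvec'],float))[0];t=np.array(c['tvec'],float).ravel()
    d=M.T@np.linalg.inv(K)@[uv[0],uv[1],1.]; return -M.T@t,d
def pl(n,uv,z):
    o,d=ray(n,uv); return o+d*(z-o[2])/d[2]
def proj(n,p):
    c=camera_info(n);return cv2.projectPoints(np.array([p],float),np.array(c['rvec'],float),np.array(c['tvec'],float),np.array(c['camera_matrix']),None)[0].ravel()
E
python3 - <<'E'
from h import *
a=snap('top','top0');b=snap('side','side0')
for n in('top','side'):print(n,ray(n,(320,240)))
o=robot.get_obs();print(o['position'],R.from_quat(o['tool_rot']).as_matrix().round(3),o['time'],o['grip_width'])
E
```

```text
pics
top (array([0.37364655, 0.0042912 , 1.1110774 ]), array([ 0.15120742, -0.0183349 , -0.98856458]))
side (array([ 0.26216714, -0.65212595,  0.92574135]), array([ 0.24286956,  0.59878209, -0.7632109 ]))
[0.23192716 0.57970705 0.23266559] [[-0.001  0.372  0.928]
 [-0.002  0.928 -0.372]
 [-1.    -0.002 -0.   ]] 0.1 0.08708153460221014
```

View pics/top0.png

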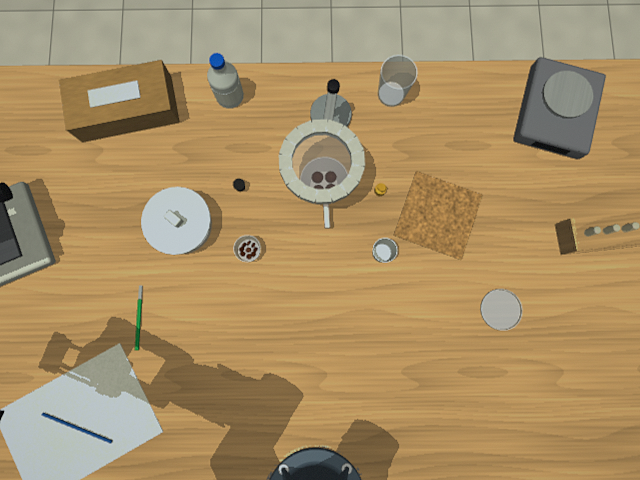

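View pics/side0.png

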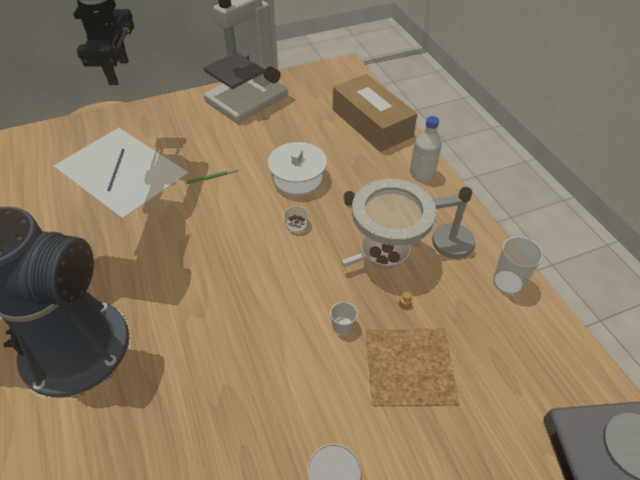

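The top view shows the lid at (176,220), the magnifier head at (322,160), the dish handle from (327,204) to (328,228), and the mat at (438,215). Next I'll measure these.

```bash
cat > m.py <<'E'
from h import *
a=cv2.imread('pics/top0.png')
big=np.hstack([cv2.resize(a[175:265,130:220],(400,400),interpolation=2),cv2.resize(a[110:240,270:400],(400,400),interpolation=2)])
cv2.imwrite('pics/crop0.png',big)
hsv=cv2.cvtColor(a,cv2.COLOR_BGR2HSV)
w=((hsv[...,1]<60)&(hsv[...,2]>140)).astype(np.uint8)
def roi(m,x0,x1,y0,y1):
    k=np.zeros_like(m);k[y0:y1,x0:x1]=m[y0:y1,x0:x1];return k
def big_c(m): return max(cv2.findContours(m,0,1)[0],key=cv2.contourArea)
c=big_c(roi(w,130,225,170,270)); (e,s,_)=cv2.fitEllipse(cv2.convexHull(c));print('lid',e,s,pl('top',e,.06))
c=big_c(roi(w,315,340,205,240)).reshape(-1,2);p=np.array([pl('top',q,.045)[:2] for q in c]);r=cv2.minAreaRect(p.astype(np.float32));print('handle px',c.min(0),c.max(0),r)
cork=((hsv[...,0]>8)&(hsv[...,0]<20)&(hsv[...,1]>115)&(hsv[...,2]<185)).astype(np.uint8)
cork=cv2.morphologyEx(roi(cork,390,490,165,265),cv2.MORPH_OPEN,np.ones((5,5)))
c=big_c(cork);r=cv2.minAreaRect(c);print('mat',r,[pl('top',q,.005)[:2].round(3) for q in cv2.boxPoints(r)],pl('top',r[0],.005))
for n,uv,z in[('cup','385 250',.05),('pot','249 249',.035),('stopper','240 185',.028),('weight','381 188',.034),('petri','501 309',.01),('scalpA','141 287',.005),('scalpB','137 348',.005)]:
    print(n,pl('top',[float(x) for x in uv.split()],z).round(3))
# magnifier head ring
for n,roi_ in(('top',(270,375,115,207)),):
    pass
E
python3 m.py
```

```text
lid (175.21237182617188, 220.20143127441406) (67.21710205078125, 69.87078857421875) [0.58096408 0.29368994 0.06      ]
handle px [324 205] [329 227] ((0.5893400311470032, -0.030367303639650345), (0.010839462280273438, 0.04873521625995636), 89.07714080810547)
mat ((439.5, 212.5), (87.0, 99.0), 90.0) [array([ 0.705, -0.179]), array([ 0.703, -0.406]), array([ 0.502, -0.391]), array([ 0.505, -0.171])] [ 0.60231863 -0.28668824  0.005     ]
cup [ 0.513 -0.154  0.05 ]
pot [0.52  0.139 0.035]
stopper [0.665 0.161 0.028]
weight [ 0.653 -0.153  0.034]
petri [ 0.386 -0.408  0.01 ]
scalpA [0.443 0.379 0.005]
scalpB [0.312 0.382 0.005]
```

View pics/crop0.png

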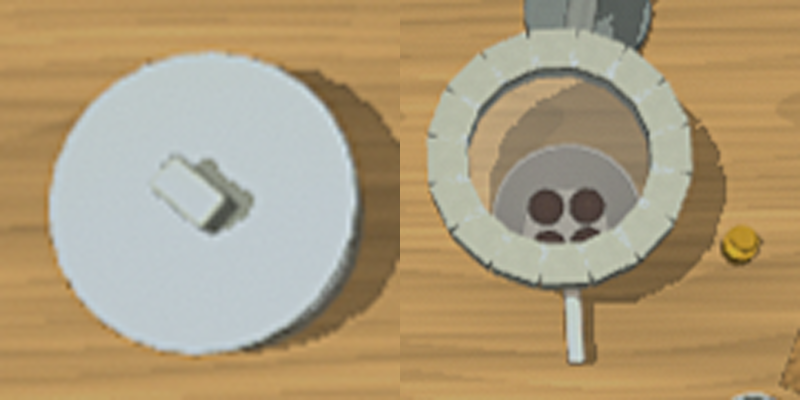

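```bash
cat > m2.py <<'E'
from h import *
L=lambda x,y:(130+x/4.444-.4,175+y/4.444-.4)
Q=lambda x,y:(270+(x-400)/3.077-.4,110+y/3.077-.4)
k=[pl('top',L(*p),.087) for p in[(178,153),(233,197),(210,230),(151,186)]]
print('knob',np.mean(k,0).round(4),'edges',[(np.linalg.norm(k[i]-k[i-1]).round(3),np.degrees(np.arctan2(*(k[i]-k[i-1])[[1,0]])).round(1)) for i in range(4)])
m=[pl('top',p,.005) for p in[(415,171),(481,190),(462,259),(393,236)]];print('mat',np.mean(m,0).round(4),[np.linalg.norm(m[i]-m[i-1]).round(3) for i in range(4)])
print('head',pl('top',Q(559.5,157.5),.152).round(4),'front',pl('top',Q(560,286),.145).round(4))
print('post foot', pl('top',(331,110),.018).round(3))
h0,h1=pl('top',Q(574,292),.045),pl('top',Q(578,362),.045);print('handle',h0.round(4),h1.round(4),np.degrees(np.arctan2(*(h0-h1)[[1,0]])))
r=[pl('top',Q(*p),.045) for p in[(495,200),(640,200),(568,145),(520,163),(617,163)]]
A=np.array([[2*p[0],2*p[1],1] for p in r]);b=[p[0]**2+p[1]**2 for p in r];s=np.linalg.lstsq(A,b,rcond=None)[0];print('rim fit',s[:2],np.sqrt(s[2]+s[0]**2+s[1]**2))
# side
print('side: knob top',pl('side',(298,152),.087).round(4),'handle end',pl('side',(344,262),.037).round(4),'cup rim',pl('side',(344,312),.05).round(4))
ms=[pl('side',p,.005) for p in[(369,329),(452,329),(457,404),(372,404)]];print('mat side',np.mean(ms,0).round(4))
a=cv2.imread('pics/side0.png');cv2.imwrite('pics/crop1.png',cv2.resize(a[165:345,275:475],(800,720),interpolation=2)[:600])
E
python3 m2.py
```

```text
knob [0.5811 0.291  0.087 ] edges [(np.float64(0.02), np.float64(-37.7)), (np.float64(0.034), np.float64(-128.9)), (np.float64(0.019), np.float64(146.6)), (np.float64(0.035), np.float64(53.1))]
mat [ 0.5999 -0.2826  0.005 ] [np.float64(0.16), np.float64(0.155), np.float64(0.166), np.float64(0.16)]
head [ 0.6798 -0.0187  0.152 ] front [ 0.5963 -0.0179  0.145 ]
post foot [ 0.844 -0.046  0.018]
handle [ 0.6148 -0.03    0.045 ] [ 0.5644 -0.032   0.045 ] 2.232337494667776
rim fit [ 0.66964118 -0.02662819] 0.053344036548930406
side: knob top [0.585  0.2892 0.087 ] handle end [ 0.5698 -0.0319  0.037 ] cup rim [ 0.5152 -0.1553  0.05  ]
mat side [ 0.6027 -0.288   0.005 ]
```

View pics/crop1.png

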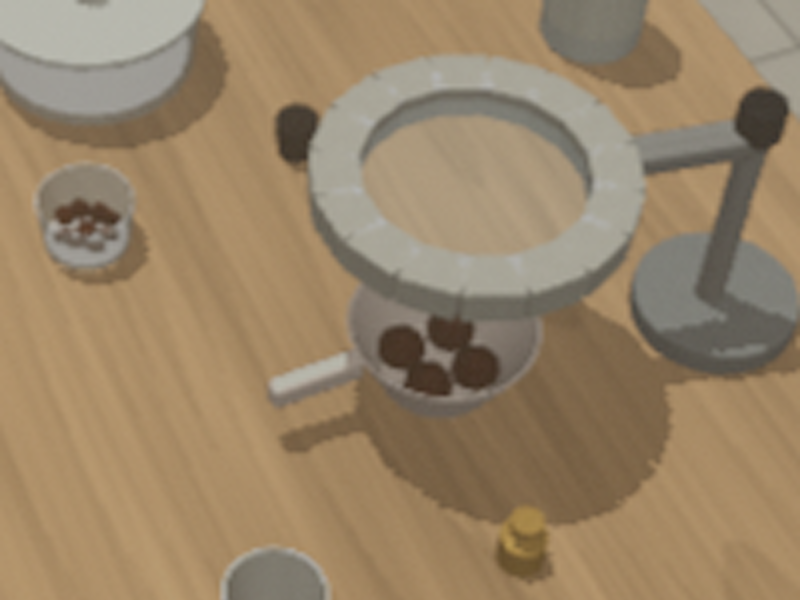

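The side crop shows the dish with four nuts under the head, its handle end at about (272,390) in the crop, and the cup and weight clear of it. I have positions for lid, dish and mat, so I'll go to the lid.

```bash
cat > d.py <<'E'
import sys;from h import *
# usage: d.py x y z [jaw azimuth deg]: tool-axis shift in cm from here to the target
o=robot.get_obs();M=R.from_quat(o['tool_rot']).as_matrix();p=np.array(o['position'])
print('t',round(o['time'],2),'p',p.round(4),'x',M[:,0].round(3),'y',M[:,1].round(3),'az_y',np.degrees(np.arctan2(M[1,1],M[0,1])).round(1),'q',np.round(o['q'],3),'w',round(o['grip_width'],4),'F',np.round(o['ft_force'],1))
if len(sys.argv)>3:print('cm',((M.T@(np.array(sys.argv[1:4],float)-p))*100).round(2))
if len(sys.argv)>4:print('turn',-np.radians((float(sys.argv[4])-np.degrees(np.arctan2(M[1,1],M[0,1]))+180)%360-180).round(3))
E
python3 -m inch '[[[0,-1,3.1,0,1],[0,-1,3.1,0,1],[0,-1,3.1,0,1],[0,-1,3.1,0,1],[0,-1,3.1,0,1],[0,-1,3.1,0,1],[0,-1,3.1,0,1],[0,-1,3.1,0,1]]]' 20
python3 d.py .582 .2925 .16 -38
```

```text
time: 0.77
position: [0.4322, 0.4108, 0.2279]
tool_rot: [0.127, 0.698, -0.131, 0.692]
ft_force: [0.6, 0.3, 0.4]
grip_width: 0.087
t 0.77 p [0.4322 0.4108 0.2279] x [-0.009 -0.005 -1.   ] y [ 0.359  0.933 -0.007] az_y 69.0 q [ 5.720e-01  4.990e-01  1.506e+00  1.000e-03  1.147e+00 -6.320e-01] w 0.087 F [0.6 0.3 0.4]
cm [ 6.7  -5.62 18.27]
turn 1.867
```

```bash
python3 -m inch '[[[0.5,-0.9,3.1,0,1],[0.5,-0.9,3.1,0,1],[0.5,-0.9,3.1,0,1],[0.5,-0.9,3.1,0,1],[0.5,-0.9,3.1,0,1],[0.5,-0.9,2.5,0,1],[0,0,0,0.12,1],[0,0,0,0.12,1]]]' >/dev/null
python3 -m inch '[[[0,0,0,0.12,1],[0,0,0,0.12,1],[0,0,0,0.12,1],[0,0,0,0.12,1],[0,0,0,0.12,1],[0,0,0,0.12,1],[0,0,0,0.12,1],[0,0,0,0.12,1]]]' >/dev/null
python3 -m inch '[[[0,0,0,0.12,1],[0,0,0,0.12,1],[0,0,0,0.12,1],[0,0,0,0.12,1],[0,0,0,0.12,1],[0,0,0,0.12,1],[0,0,0,0,1]]]' >/dev/null
python3 d.py .582 .2925 .15 -38
```

```text
t 2.68 p [0.5875 0.2767 0.1804] x [-0.032 -0.013 -0.999] y [ 0.696 -0.718 -0.013] az_y -45.9 q [ 0.27   0.633  1.39  -0.005  1.154  1.073] w 0.0871 F [-0.1  0.5 -0. ]
cm [ 3.03 -1.48 -0.8 ]
turn -0.138
```

```bash
python3 -m inch '[[[1,-0.7,-0.4,-0.07,1],[1,-0.7,-0.4,-0.07,1],[1,0,0,0,1],[0,0,0,0,1]]]' >/dev/null
python3 d.py .582 .2925 .075 -38; python3 -c "
from h import *
snap('side','s1');a=cv2.imread('pics/s1.png');cv2.imwrite('pics/s1c.png',cv2.resize(a[90:230,230:390],(640,560),interpolation=2))"
```

```text
t 3.02 p [0.5817 0.2915 0.1485] x [-0.033 -0.014 -0.999] y [ 0.798 -0.602 -0.018] az_y -37.0 q [ 0.295  0.672  1.41  -0.004  1.094  0.943] w 0.0872 F [ 0.1  0.2 -0.1]
cm [ 7.34  0.09 -0.33]
turn 0.017
```

View pics/s1c.png

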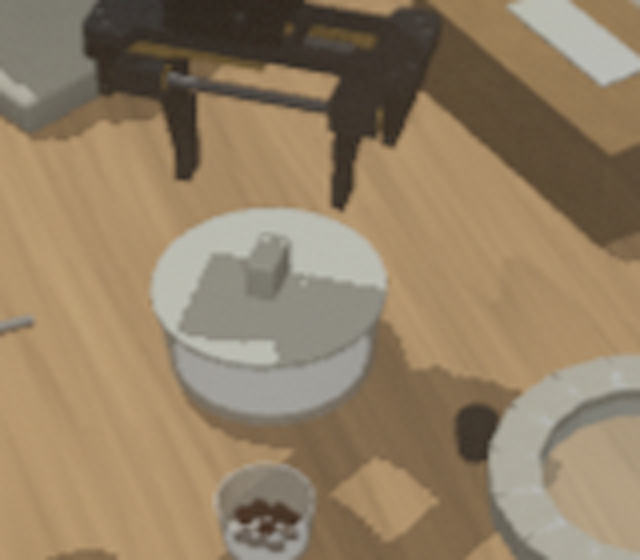

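The crop shows the open jaws straddling the knob line over the lid, with the knob at about (268,262). I'll descend, grip and lift.

```bash
python3 -m inch '[[[2,0,-0.1,0,1],[2,0,-0.1,0,1],[2,0.1,-0.1,0,1],[1,0,0,0,1],[0.3,0,0,0,1],[0,0,0,0,1]]]'; python3 d.py .582 .2925 .075 -38
```

```text
time: 3.57
position: [0.5866, 0.2916, 0.077]
tool_rot: [-0.623, -0.315, 0.643, -0.315]
ft_force: [-0.2, -0.7, -0.2]
grip_width: 0.0866
t 3.57 p [0.5866 0.2916 0.077 ] x [-0.025 -0.012 -1.   ] y [ 0.797 -0.604 -0.012] az_y -37.2 q [ 0.293  0.768  1.445 -0.005  0.956  0.945] w 0.0866 F [-0.2 -0.7 -0.2]
cm [ 0.21 -0.42  0.2 ]
turn 0.015
```

```bash
python3 -m inch '[[[0.1,-0.4,0.2,0,1],[0,0,0,0,0.4],[0,0,0,0,0.2],[0,0,0,0,0],[0,0,0,0,0],[0,0,0,0,0],[0,0,0,0,0],[0,0,0,0,0]]]' 25;python3 -m inch '[[[0,0,0,0,0],[0,0,0,0,0],[0,0,0,0,0],[-0.8,0,0,0,0],[-1.5,0,0,0,0],[-2,0,0,0,0],[-2,0,0,0,0],[0,0,0,0,0]]]'; python3 d.py .42 .22 .14
```

```text
time: 4.23
position: [0.585, 0.2934, 0.0818]
tool_rot: [-0.627, -0.314, 0.64, -0.315]
ft_force: [-0.4, -0.4, 0.1]
grip_width: 0.0483
time: 4.9
position: [0.5845, 0.2935, 0.146]
tool_rot: [-0.625, -0.314, 0.642, -0.315]
ft_force: [0.4, 0.3, -0.2]
grip_width: 0.0195
t 4.9 p [0.5845 0.2935 0.146 ] x [-0.021 -0.011 -1.   ] y [ 0.797 -0.604 -0.01 ] az_y -37.2 q [ 0.297  0.675  1.412 -0.005  1.078  0.948] w 0.0195 F [ 0.4  0.3 -0.2]
cm [ 1.04 -8.66 15.78]
```

```bash
python3 -m inch '[[[0,-1.2,2.2,0,0],[0,-1.2,2.2,0,0],[0,-1.2,2.2,0,0],[0,-1.2,2.2,0,0],[0,-1.2,2.2,0,0],[0,-1.2,2.2,0,0],[0,-1.2,2.2,0,0],[0,0,0,0,0]]]'; python3 d.py .42 .22 .034; python3 -c "
from h import *
snap('side','s2');cv2.imwrite('pics/s2c.png',cv2.imread('pics/s2.png')[60:300,120:480])"
```

```text
time: 5.57
position: [0.4169, 0.2186, 0.147]
tool_rot: [-0.625, -0.314, 0.641, -0.315]
ft_force: [-0.4, -0.4, -1.3]
grip_width: 0.0198
t 5.57 p [0.4169 0.2186 0.147 ] x [-0.02 -0.01 -1.  ] y [ 0.797 -0.604 -0.01 ] az_y -37.2 q [ 0.248  0.471  1.882 -0.007  0.811  0.902] w 0.0198 F [-0.4 -0.4 -1.3]
cm [11.29  0.27 -0.53]
```

View pics/s2c.png

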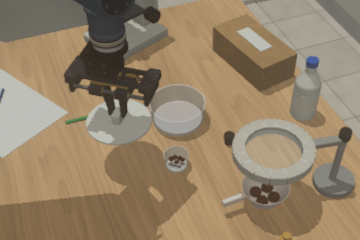

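The lid hangs level in the gripper at about (118,120) and the tub at (178,110) stands open and unmoved. Lowering the lid.

```bash
python3 -m inch '[[[2.5,0,-0.1,0,0],[2.5,0,-0.1,0,0],[2.5,0,-0.1,0,0],[1.8,0,-0.1,0,0],[1,0,0,0,0],[0.5,0,0,0,0],[0,0,0,0,0]]]'; python3 d.py .42 .22 .034
```

```text
time: 6.2
position: [0.4338, 0.2256, 0.0366]
tool_rot: [0.635, 0.312, -0.633, 0.315]
ft_force: [-4.4, -2.3, 16.0]
grip_width: 0.02
t 6.2 p [0.4338 0.2256 0.0366] x [ 0.004 -0.003 -1.   ] y [ 0.795 -0.607  0.005] az_y -37.4 q [ 0.253  0.693  1.918 -0.008  0.527  0.912] w 0.02 F [-4.4 -2.3 16. ]
cm [ 0.26 -0.76  1.29]
```

```bash
python3 -m inch '[[[-0.1,0,0,0,0],[0,0,0,0,0.3],[0,0,0,0,0.6],[0,0,0,0,1],[0,0,0,0,1],[0,0,0,0,1],[0,0,0,0,1],[0,0,0,0,1]]]'; python3 -m inch '[[[0,0,0,0,1],[0,0,0,0,1],[0,0,0,0,1],[-1,0,0,0,1],[-2,0,0,0,1],[-3,0,0,0,1],[-4,0,0,0,1],[-4,0,0,0,1]]]'; python3 d.py .85 .15 .35
```

```text
time: 6.87
position: [0.4398, 0.2273, 0.038]
tool_rot: [0.638, 0.311, -0.63, 0.316]
ft_force: [-0.3, 0.1, -0.7]
grip_width: 0.0582
time: 7.53
position: [0.4321, 0.2255, 0.177]
tool_rot: [-0.63, -0.313, 0.637, -0.314]
ft_force: [0.6, 0.3, -0.5]
grip_width: 0.087
t 7.53 p [0.4321 0.2255 0.177 ] x [-0.008 -0.006 -1.   ] y [ 0.794 -0.607 -0.003] az_y -37.4 q [ 0.254  0.433  1.824 -0.005  0.894  0.909] w 0.087 F [ 0.6  0.3 -0.5]
cm [-17.59  37.74 -19.21]
```

```bash
for i in 1 2; do :; done; python3 -m inch '[[[-1.4,2.9,-1.5,0,1],[-1.4,2.9,-1.5,0,1],[-1.4,2.9,-1.5,0,1],[-1.4,2.9,-1.5,0,1],[-1.4,2.9,-1.5,0,1],[-1.4,2.9,-1.5,0,1],[-1.4,2.9,-1.5,0,1],[-1.4,2.9,-1.5,0,1]]]' >/dev/null;  python3 -m inch '[[[-1.4,2.9,-1.5,0,1],[-1.4,2.9,-1.5,0,1],[-1.4,2.9,-1.5,0,1],[0,0,0,0.12,1],[0,0,0,0.12,1],[0,0,0,0.12,1],[0,0,0,0.12,1],[0,0,0,0.12,1]]]';python3 -m inch '[[[0,0,0,0.12,1],[0,0,0,0.12,1],[0,0,0,0,1]]]'; python3 d.py .95 .15 .35 -87.6
```

```text
time: 8.87
position: [0.794, 0.1592, 0.3595]
tool_rot: [0.701, 0.104, -0.698, 0.107]
ft_force: [-0.5, -0.7, 0.5]
grip_width: 0.0872
time: 9.12
position: [0.7921, 0.1588, 0.3606]
tool_rot: [0.708, 0.015, -0.706, 0.018]
ft_force: [0.4, -0.1, -0.3]
grip_width: 0.0875
t 9.12 p [0.7921 0.1588 0.3606] x [ 0.002 -0.004 -1.   ] y [ 0.047 -0.999  0.004] az_y -87.3 q [ 0.062  0.737  0.684 -0.004  1.718  1.585] w 0.0875 F [ 0.4 -0.1 -0.3]
cm [  1.1    1.61 -15.73]
turn 0.005
```

```bash
python3 -m inch '[[[0,0,-3,0,1],[0,0,-3,0,1],[0,0,-3,0,1],[0,0,-3,0,1],[0,0,-3,0,1],[0,0,-3,0,1],[0,0,-3,0,1],[0,0,-3,0,1]]]'; python3 d.py .95 .15 .35 -87.6
```

```text
time: 9.78
position: [0.919, 0.1552, 0.3063]
tool_rot: [0.726, 0.029, -0.687, 0.023]
ft_force: [-0.8, 0.1, -0.4]
grip_width: 0.087
t 9.78 p [0.919  0.1552 0.3063] x [ 0.055  0.01  -0.998] y [ 0.073 -0.997 -0.006] az_y -85.8 q [0.046 1.02  0.222 0.008 1.844 1.546] w 0.087 F [-0.8  0.1 -0.4]
cm [-4.2   0.72 -3.3 ]
turn 0.031
```

```bash
python3 -m inch '[[[-2,0,-3.6,0,1],[-2,0,-3.6,0,1],[-2,0,-3.6,0,1],[-2,0,-3.6,0,1],[-2,0,-3.6,0,1],[-2,0,-3.6,0,1],[-2,0,-3.6,0,1],[-2,0,-3.6,0,1]]]'; python3 d.py .95 .15 .35 -87.6
```

```text
time: 10.45
position: [0.9444, 0.1352, 0.4153]
tool_rot: [0.796, 0.039, -0.604, 0.017]
ft_force: [-0.1, 0.0, -0.5]
grip_width: 0.0867
t 10.45 p [0.9444 0.1352 0.4153] x [ 0.267  0.042 -0.963] y [ 0.082 -0.996 -0.021] az_y -85.3 q [0.014 0.911 0.218 0.039 1.741 1.517] w 0.0867 F [-0.1  0.  -0.5]
cm [ 6.5  -1.3   1.11]
turn 0.04
```

```bash
python3 -m inch '[[[-0.5,0,-3.9,0,1],[-0.5,0,-3.9,0,1],[-0.5,0,-3.9,0,1],[-0.5,0,-3.9,0,1],[-0.5,0,-3.9,0,1],[-0.5,0,-3.9,0,1],[-0.5,0,-3.9,0,1],[-0.5,0,-3.9,0,1]]]'; python3 d.py .95 .15 .35 -87.6
```

```text
time: 11.12
position: [0.9943, 0.1241, 0.4747]
tool_rot: [0.862, 0.045, -0.506, 0.009]
ft_force: [-0.7, -0.6, -0.9]
grip_width: 0.0869
t 11.12 p [0.9943 0.1241 0.4747] x [ 0.485  0.069 -0.872] y [ 0.088 -0.996 -0.03 ] az_y -85.0 q [-0.008  0.873  0.219  0.073  1.543  1.499] w 0.0869 F [-0.7 -0.6 -0.9]
cm [ 8.9  -2.6   9.79]
turn 0.046
```

```bash
python3 -m inch '[[[0,3.5,1,0,1],[0,3.5,0.6,0,1],[0,3.5,0.3,0,1],[0,3.5,0,0,1],[0,3.5,0,0,1],[0,3.5,0,0,1],[0,3.5,0,0,1]]]'>/dev/null; python3 d.py 1.03 -.1 .5;  python3 -m inch '[[[-1,0,-3.9,0,1],[-1,0,-3.9,0,1],[-1,0,-3.9,0,1],[-1,0,-3.9,0,1],[-1,0,-3.9,0,1],[-1,0,-3.9,0,1],[-1,0,-3.9,0,1],[-1,0,-3.9,0,1]]]' >/dev/null; python3 d.py
```

```text
t 11.7 p [ 1.0006 -0.1127  0.4689] x [ 0.504  0.081 -0.86 ] y [ 0.107 -0.994 -0.031] az_y -83.8 q [-0.288  0.884  0.218  0.223  1.548  1.235] w 0.0871 F [ 3.1 -2.  14. ]
cm [-1.09 -1.04 -4.21]
t 12.37 p [ 1.0012 -0.0781  0.5923] x [ 0.666  0.049 -0.744] y [ 0.074 -0.997  0.001] az_y -85.8 q [-0.252  0.776  0.218  0.217  1.445  1.297] w 0.0872 F [-0.  -0.3  0.8]
```

```bash
python3 -m inch '[[[0,0.4,-3.9,0,1],[0,0.4,-3.9,0,1],[0,0.4,-3.9,0,1],[0,0.4,-3.9,0,1],[0,0.4,-3.9,0,1],[0,0.4,-3.9,0,1],[0,0.4,-3.9,0,1],[0,0.4,-3.9,0,1]]]' >/dev/null; python3 d.py
```

```text
t 13.03 p [ 1.0098 -0.067   0.6905] x [ 0.812  0.03  -0.582] y [ 0.054 -0.998  0.023] az_y -86.9 q [-0.242  0.712  0.219  0.236  1.288  1.31 ] w 0.087 F [0.2 0.  0.1]
```

```bash
python3 d.py .494 -.035 .3; python3 -m inch '[[[-0.5,0,1,0,1],[-0.9,-0.2,3,0,1],[-0.9,-0.2,3.4,0,1],[-0.9,-0.2,3.4,0,1],[-0.9,-0.2,3.4,0,1],[-0.9,-0.2,3.4,0,1],[-0.9,-0.2,3.4,0,1],[-0.9,-0.2,3.4,0,1]]]' >/dev/null; python3 d.py .494 -.035 .3
```

```text
t 13.03 p [ 1.0098 -0.067   0.6905] x [ 0.812  0.03  -0.582] y [ 0.054 -0.998  0.023] az_y -86.9 q [-0.242  0.712  0.219  0.236  1.288  1.31 ] w 0.087 F [0.2 0.  0.1]
cm [-19.07  -6.87  61.52]
t 13.7 p [ 0.8104 -0.0707  0.5384] x [ 0.834  0.019 -0.552] y [ 0.044 -0.998  0.033] az_y -87.5 q [-0.33   0.301  1.324  0.515  0.625  0.901] w 0.0865 F [0.4 0.6 0.5]
cm [-13.15  -5.75  37.1 ]
```

```bash
python3 -m inch '[[[-1.2,-0.5,3.4,0,1],[-1.2,-0.5,3.4,0,1],[-1.2,-0.5,3.4,0,1],[-1.2,-0.5,3.4,0,1],[-1.2,-0.5,3.4,0,1],[-1.2,-0.5,3.4,0,1],[-1.2,-0.5,3.4,0,1],[-1.2,-0.5,3.4,0,1]]]' >/dev/null; python3 d.py .494 -.035 .3; python3 d.py .494 -.035 .103
```

```text
t 14.37 p [ 0.5846 -0.0507  0.3739] x [ 0.839  0.005 -0.545] y [ 0.033 -0.999  0.041] az_y -88.1 q [-0.484  0.127  2.075  1.562  0.406 -0.323] w 0.087 F [ 1.  -0.3  0.2]
cm [-3.57 -2.17 11.03]
t 14.37 p [ 0.5846 -0.0507  0.3739] x [ 0.839  0.005 -0.545] y [ 0.033 -0.999  0.041] az_y -88.1 q [-0.484  0.127  2.075  1.562  0.406 -0.323] w 0.087 F [ 1.  -0.3  0.2]
cm [ 7.17 -2.98 27.53]
```

```bash
python3 -m inch '[[[0.2,-0.3,2.7,0.02,1],[0.4,-0.3,2.7,0.03,1],[0.6,-0.3,2.7,0,1],[0.7,-0.3,2.7,0,1],[0.7,-0.3,2.7,0,1],[0.7,-0.3,2.7,0,1]]]' >/dev/null; python3 d.py .494 -.035 .103
```

```text
t 14.87 p [ 0.527  -0.0411  0.2364] x [ 0.845 -0.01  -0.535] y [-0.    -1.     0.019] az_y -90.0 q [-0.542  0.457  2.405  2.484  0.774 -1.392] w 0.0871 F [ 0.4  0.4 -0.6]
cm [ 4.34 -0.86 13.02]
```

```bash
python3 d.py .56 -.035 .07; python3 -m inch '[[[1.8,-0.1,1.2,0,1],[1.8,-0.1,1.2,0,1],[1.8,-0.1,1.2,0,1],[0,0,0,0,1]]]' >/dev/null; python3 d.py .56 -.035 .07;
```

```text
t 14.87 p [ 0.527  -0.0411  0.2364] x [ 0.845 -0.01  -0.535] y [-0.    -1.     0.019] az_y -90.0 q [-0.542  0.457  2.405  2.484  0.774 -1.392] w 0.0871 F [ 0.4  0.4 -0.6]
cm [11.68 -0.93 12.28]
t 15.2 p [ 0.5514 -0.0424  0.1684] x [ 0.838 -0.017 -0.546] y [-0.008 -1.     0.019] az_y -90.5 q [-0.492  0.69   2.386  2.649  0.935 -1.556] w 0.087 F [-0.6 -0.2 -1. ]
cm [ 6.08 -0.94  7.76]
```

```bash
python3 -m inch '[[[1.5,-0.3,2,0,1],[1.5,-0.3,2,0,1],[1.5,-0.3,2,0,1],[1,0,1,0,1],[0,0,0,0,1]]]' >/dev/null; python3 d.py .59 -.031 .036; python3 -c "
from h import *
snap('side','s3');snap('top','t3');a=cv2.imread('pics/s3.png')[170:370,220:480];b=cv2.imread('pics/t3.png')[130:290,240:448]
cv2.imwrite('pics/c3.png',np.hstack([cv2.resize(a,(400,308),interpolation=2),cv2.resize(b,(400,308),interpolation=2)]))"
```

```text
t 15.62 p [ 0.5645 -0.0386  0.0822] x [ 0.845 -0.022 -0.535] y [-0.01  -1.     0.025] az_y -90.6 q [-0.458  0.985  2.365  2.752  1.197 -1.694] w 0.0873 F [-0.3 -0.4  0.3]
cm [ 4.61 -0.91  2.52]
```

View pics/c3.png

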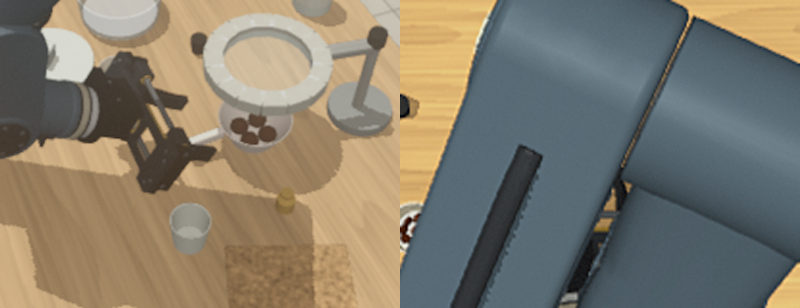

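The jaws straddle the handle outside the head's edge. The gripper's end at about (150,185) in the crop clears the cup at (190,225). Closing in.

```bash
python3 -m inch '[[[0.9,-0.3,0.9,0.01,1],[1,-0.3,0.8,0.01,1],[1,-0.2,0.6,0,1],[1,-0.1,0.3,0,1],[0,0,0,0,1]]]' >/dev/null; python3 d.py .59 -.031 .036
```

```text
t 16.13 p [ 0.5867 -0.0316  0.0485] x [ 0.852 -0.026 -0.523] y [-0.023 -1.     0.012] az_y -91.3 q [-0.407  1.062  2.296  2.801  1.223 -1.669] w 0.087 F [-0.4 -0.5  0.5]
cm [ 0.94 -0.08  0.9 ]
```

```bash
python3 -m inch '[[[0.7,-0.1,0.9,0,1],[0.5,0,0.4,0,1],[0,0,0,0,1],[0,0,0,0,0.6],[0,0,0,0,0.3]]]' 30 >/dev/null; python3 d.py .59 -.031 .036
```

```text
t 16.55 p [ 0.5919 -0.0303  0.033 ] x [ 0.854 -0.025 -0.519] y [-0.021 -1.     0.013] az_y -91.2 q [-0.399  1.101  2.274  2.809  1.244 -1.674] w 0.0799 F [-0.4  0.3 -0.1]
cm [-0.32  0.08 -0.16]
```

```bash
python3 -m inch '[[[0,0,0,0,0.2],[0,0,0,0,0.15],[0,0,0,0,0.1],[0,0,0,0,0],[0,0,0,0,0],[0,0,0,0,0],[0,0,0,0,0],[0,0,0,0,0]]]' 50 >/dev/null;python3 -m inch '[[[0,0,0,0,0],[0,0,0,0,0],[0,0,0,0,0],[0,0,0,0,0]]]'; python3 d.py .59 -.031 .05
```

```text
time: 17.55
position: [0.5914, -0.0306, 0.0349]
tool_rot: [0.963, -0.012, -0.269, 0.003]
ft_force: [-0.7, -0.6, -0.1]
grip_width: 0.0118
t 17.55 p [ 0.5914 -0.0306  0.0349] x [ 0.855 -0.025 -0.518] y [-0.022 -1.     0.013] az_y -91.3 q [-0.4    1.097  2.277  2.809  1.245 -1.674] w 0.0118 F [-0.7 -0.6 -0.1]
cm [-0.91  0.07 -1.22]
```

Handle gripped (11.8 mm). I'll lift it low under the head, then take it out sideways.

```bash
python3 -m inch '[[[-0.4,0,-0.6,0,0],[-0.7,0,-1.1,0,0],[-0.7,0,-1.1,0,0],[-0.7,0,-1.1,0,0],[-0.4,0,-0.7,0,0],[0,0,0,0,0]]]' >/dev/null; python3 d.py .59 .17 .088; python3 -c "
from h import *
snap('side','s4');a=cv2.imread('pics/s4.png')[150:350,240:500]
cv2.imwrite('pics/c4.png',cv2.resize(a,(520,400),interpolation=2))"
```

```text
t 18.05 p [ 0.5871 -0.0292  0.088 ] x [ 0.847 -0.025 -0.532] y [-0.023 -1.     0.01 ] az_y -91.3 q [-0.399  0.937  2.308  2.792  1.107 -1.625] w 0.0115 F [-0.3 -0.4 -2.2]
cm [ -0.25 -19.92  -0.08]
```

View pics/c4.png

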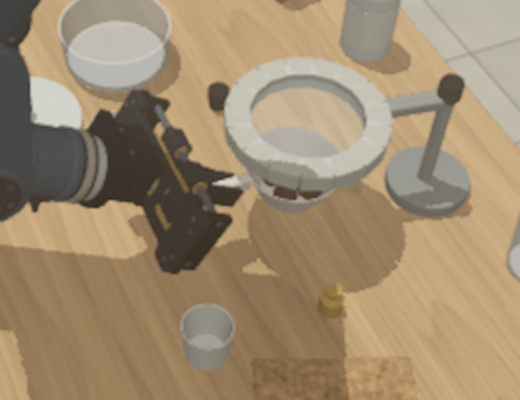

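The dish is lifted level, nuts aboard, clear below the head. Moving +y.

```bash
python3 -m inch '[[[0,-0.7,0,0,0],[0,-1.4,0,0,0],[0,-2,0,0,0],[0,-2,0,0,0],[0,-2,0,0,0],[0,-2,0,0,0],[0,-2,0,0,0],[0,-2,0,0,0]]]' >/dev/null; python3 d.py .57 .16 .088
```

```text
t 18.77 p [0.5885 0.1132 0.0777] x [ 0.838 -0.035 -0.545] y [-0.035 -0.999  0.01 ] az_y -92.0 q [ 0.036  0.928  2.24   3.218  1.021 -1.58 ] w 0.0116 F [-0.3  0.3 -2.4]
cm [-2.27 -4.6   0.19]
```

```bash
python3 -m inch '[[[-0.4,-1.8,-0.5,0,0],[-0.6,-1.8,-1,0,0],[-1,-1,-1.8,0,0],[-1,-0.6,-2,0,0],[-1,-0.3,-2,0,0],[-1,0,-2,0,0],[-0.5,0,-1,0,0],[0,0,0,0,0]]]' >/dev/null; python3 d.py; cat > pour.py <<'E'
from h import *
o=robot.get_obs();M=R.from_quat(o['tool_rot']).as_matrix();p=np.array(o['position'])
g=-.008*M[:,0]  # grasp rel TCP
az=np.arctan2(-M[0,1],M[1,1]) ; az=np.arctan2(M[0,1],-M[1,1]); h=np.array([np.cos(az),np.sin(az),0])
# dish frame at the grasp pose: handle horizontal
c=g+.085*h+np.array([0,0,.008])   # centre of mouth: 45 above foot vs 37
zz=np.array([0,0,1.])
for f in range(0,181,15):
  for s in(1,):
    T=R.from_rotvec(M[:,0]*np.radians(f)*s).as_matrix();n=T@zz;mc=T@c
    d=-zz+n*n[2]; d/=np.linalg.norm(d)+1e-9
    lo=mc+.054*d; f0=T@(c-.045*zz)+0.032*d
    print(f,'tip',np.degrees(np.arccos(n[2])).round(0),'n',n.round(2),'mouth c',mc.round(3),'lip',lo.round(3),'foot low',f0.round(3))
E
python3 pour.py
```

```text
t 19.43 p [0.5933 0.185  0.1843] x [ 0.822 -0.02  -0.569] y [-0.016 -1.     0.012] az_y -90.9 q [ 0.216  0.608  2.132  3.506  0.582 -1.756] w 0.0113 F [-0.4 -0.9 -1.5]
0 tip 0.0 n [0. 0. 1.] mouth c [ 0.078 -0.001  0.013] lip [ 0.078 -0.001  0.013] foot low [ 0.078 -0.001 -0.032]
15 tip 12.0 n [-0.02 -0.21  0.98] mouth c [ 0.077 -0.015  0.011] lip [ 0.072 -0.068 -0.   ] foot low [ 0.075 -0.037 -0.04 ]
30 tip 25.0 n [-0.07 -0.41  0.91] mouth c [ 0.074 -0.029  0.007] lip [ 0.065 -0.077 -0.016] foot low [ 0.072 -0.039 -0.047]
45 tip 37.0 n [-0.15 -0.58  0.8 ] mouth c [ 0.069 -0.04  -0.   ] lip [ 0.058 -0.082 -0.033] foot low [ 0.069 -0.039 -0.055]
60 tip 49.0 n [-0.25 -0.71  0.66] mouth c [ 0.062 -0.049 -0.01 ] lip [ 0.05  -0.082 -0.05 ] foot low [ 0.066 -0.037 -0.063]
75 tip 60.0 n [-0.37 -0.79  0.5 ] mouth c [ 0.054 -0.054 -0.02 ] lip [ 0.043 -0.079 -0.067] foot low [ 0.064 -0.033 -0.071]
90 tip 71.0 n [-0.49 -0.81  0.32] mouth c [ 0.046 -0.056 -0.032] lip [ 0.037 -0.071 -0.083] foot low [ 0.063 -0.028 -0.077]
105 tip 81.0 n [-0.61 -0.78  0.15] mouth c [ 0.038 -0.054 -0.044] lip [ 0.033 -0.06  -0.097] foot low [ 0.063 -0.023 -0.082]
120 tip 91.0 n [-0.72 -0.7  -0.02] mouth c [ 0.031 -0.049 -0.055] lip [ 0.031 -0.048 -0.109] foot low [ 0.063 -0.017 -0.086]
135 tip 99.0 n [-0.81 -0.56 -0.16] mouth c [ 0.024 -0.04  -0.064] lip [ 0.031 -0.035 -0.117] foot low [ 0.065 -0.012 -0.089]
150 tip 105.0 n [-0.88 -0.39 -0.26] mouth c [ 0.02  -0.029 -0.071] lip [ 0.033 -0.023 -0.124] foot low [ 0.067 -0.008 -0.09 ]
165 tip 109.0 n [-0.92 -0.19 -0.33] mouth c [ 0.017 -0.015 -0.076] lip [ 0.034 -0.012 -0.127] foot low [ 0.069 -0.005 -0.091]
180 tip 111.0 n [-0.94  0.02 -0.35] mouth c [ 0.016 -0.001 -0.078] lip [ 0.035 -0.002 -0.128] foot low [ 0.069 -0.002 -0.092]
```

```bash
python3 d.py .555 .368 .187; python3 -m inch '[[[-0.1,-0.8,0.1,0,0],[-0.3,-1.6,0.1,0,0],[-0.4,-2.2,0.1,0,0],[-0.4,-2.2,0.1,0,0],[-0.4,-2.2,0.1,0,0],[-0.4,-2.2,0.1,0,0],[-0.4,-2.2,0.1,0,0],[-0.4,-2.2,0.1,0,0]]]' >/dev/null; python3 d.py .555 .368 .187
```

```text
t 19.43 p [0.5933 0.185  0.1843] x [ 0.822 -0.02  -0.569] y [-0.016 -1.     0.012] az_y -90.9 q [ 0.216  0.608  2.132  3.506  0.582 -1.756] w 0.0113 F [-0.4 -0.9 -1.5]
cm [ -3.67 -18.23   1.94]
t 20.1 p [0.5595 0.3406 0.1745] x [ 0.805 -0.036 -0.593] y [-0.028 -0.999  0.024] az_y -91.6 q [ 0.593  0.65   1.94   4.248  0.566 -2.221] w 0.0114 F [-0.3 -0.2 -1.9]
cm [-1.2  -2.7  -0.75]
```

```bash
python3 -m inch '[[[-0.6,-0.8,-0.5,0,0],[-0.6,-0.8,-0.6,0,0],[0,0,0,0,0]]]' >/dev/null; python3 d.py .555 .36 .187; python3 pour.py | sed -n '6,12p'
```

```text
t 20.35 p [0.5519 0.3621 0.1822] x [ 0.798 -0.035 -0.601] y [-0.021 -0.999  0.03 ] az_y -91.2 q [ 0.637  0.636  1.906  4.38   0.561 -2.339] w 0.0118 F [ 0.3 -0.6 -1.3]
cm [-0.04  0.22 -0.57]
75 tip 58.0 n [-0.39 -0.76  0.53] mouth c [ 0.052 -0.057 -0.02 ] lip [ 0.039 -0.083 -0.066] foot low [ 0.061 -0.038 -0.071]
90 tip 69.0 n [-0.52 -0.78  0.36] mouth c [ 0.043 -0.059 -0.032] lip [ 0.032 -0.076 -0.082] foot low [ 0.059 -0.034 -0.078]
105 tip 79.0 n [-0.64 -0.74  0.2 ] mouth c [ 0.034 -0.058 -0.044] lip [ 0.027 -0.066 -0.096] foot low [ 0.058 -0.029 -0.084]
120 tip 88.0 n [-0.75 -0.66  0.04] mouth c [ 0.025 -0.052 -0.055] lip [ 0.024 -0.053 -0.109] foot low [ 0.058 -0.023 -0.089]
135 tip 95.0 n [-0.84 -0.53 -0.09] mouth c [ 0.018 -0.043 -0.065] lip [ 0.023 -0.04  -0.118] foot low [ 0.059 -0.018 -0.092]
150 tip 101.0 n [-0.91 -0.36 -0.19] mouth c [ 0.013 -0.031 -0.072] lip [ 0.023 -0.027 -0.125] foot low [ 0.06  -0.013 -0.095]
165 tip 105.0 n [-0.95 -0.17 -0.25] mouth c [ 0.01  -0.017 -0.077] lip [ 0.024 -0.015 -0.129] foot low [ 0.061 -0.008 -0.097]
```

```bash
python3 -m inch '[[[0.8,0,-1,0,0],[0,0,0,0.06,0],[0,0,0,0.12,0],[0,0,0,0.12,0],[0,0,0,0.12,0],[0,0,0,0.12,0],[0,0,0,0.12,0],[0,0,0,0.12,0]]]' >/dev/null; python3 d.py
```

```text
t 21.02 p [0.5565 0.3526 0.1656] x [ 0.782 -0.054 -0.621] y [-0.474 -0.699 -0.535] az_y -124.1 q [ 0.619  0.66   1.902  4.39   0.552 -1.544] w 0.0114 F [-0.1 -0.5 -1.7]
```

```bash
python3 -m inch '[[[-0.6,-1.2,-0.4,0.06,0],[-0.6,-1.2,-0.3,0.06,0],[-0.1,-0.2,0,0.12,0],[-0.1,-0.2,0,0.12,0],[-0.1,-0.2,0,0.12,0]]]' >/dev/null; python3 d.py .562 .362 .185
```

```text
t 21.43 p [0.5577 0.3587 0.1826] x [ 0.768 -0.073 -0.636] y [-0.629 -0.272 -0.728] az_y -156.6 q [ 0.632  0.627  1.862  4.572  0.544 -1.229] w 0.0117 F [ 0.5  0.  -2. ]
cm [ 0.15 -0.53  0.21]
```

```bash
python3 -m inch '[[[0,0.4,-1.3,0,0],[0,0,0,0,0],[-0.1,-0.2,0,0.1,0],[-0.1,-0.2,0,0.1,0],[-0.1,-0.2,0,0.1,0]]]' >/dev/null; python3 d.py .562 .345 .185; python3 -c "
from h import *
snap('side','s5');a=cv2.imread('pics/s5.png')[60:260,190:450]
cv2.imwrite('pics/c5.png',cv2.resize(a,(520,400),interpolation=2))"
```

```text
t 21.85 p [0.5546 0.34   0.1789] x [ 0.758 -0.086 -0.647] y [-0.646  0.036 -0.762] az_y 176.9 q [ 0.607  0.62   1.891  4.552  0.534 -0.906] w 0.0118 F [-0.7  0.6 -1.3]
cm [ 0.13 -0.93  0.54]
```

View pics/c5.png

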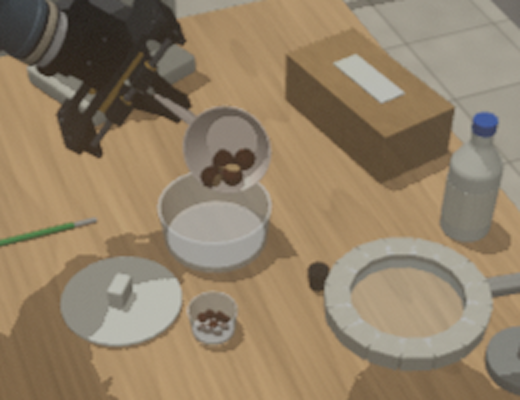

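The dish is about 75° tipped with the four nuts at its lip (225,170) over the tub at (215,215); the lid lies flat, knob up, at (122,298). Continuing the roll.

```bash
python3 -m inch '[[[-0.2,-0.3,0,0.1,0],[-0.1,-0.2,0,0.1,0],[-0.1,-0.2,0,0.1,0],[-0.1,-0.2,0,0.1,0],[-0.1,-0.2,0,0.1,0],[-0.1,-0.2,0,0.1,0],[-0.1,-0.2,0,0.1,0],[0,0,0,0,0]]]' >/dev/null; python3 d.py .562 .345 .185; python3 -c "
from h import *
snap('side','s6');a=cv2.imread('pics/s6.png')[60:260,190:450]
cv2.imwrite('pics/c6.png',cv2.resize(a,(520,400),interpolation=2))"
```

```text
t 22.57 p [0.5542 0.3297 0.1832] x [ 0.752 -0.095 -0.652] y [-0.431  0.677 -0.596] az_y 122.5 q [ 0.592  0.605  1.899  4.571  0.528 -0.224] w 0.0121 F [ 1.2  0.6 -1.5]
cm [0.32 0.59 1.59]
```

View pics/c6.png

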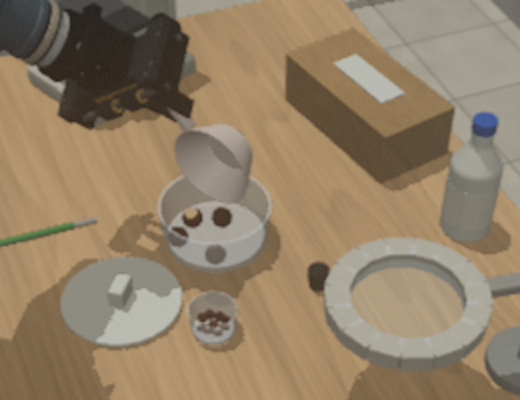

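All four chestnuts are inside the tub, at (192,215), (222,215), (178,235) and (213,255), and the dish is empty. Raising it and rolling back.

```bash
python3 -m inch '[[[-1.2,-1.1,0.8,0,0],[-1.4,-1.5,0.4,0,0],[-1.2,-1.8,0,0,0],[0,-0.3,0,-0.12,0],[0,-0.3,0,-0.12,0],[0,-0.3,0,-0.12,0],[0,-0.2,0,-0.12,0],[0,-0.2,0,-0.12,0]]]' >/dev/null; python3 d.py; python3 -m inch '[[[0,-0.2,0,-0.12,0],[0,-0.2,0,-0.12,0],[0,0,0,-0.12,0],[0,0,0,-0.12,0],[0,0,0,-0.12,0],[0,0,0,-0.12,0],[0,0,0,-0.12,0],[0,0,0,-0.12,0]]]' >/dev/null; python3 d.py .515 -.29 .2
```

```text
t 23.28 p [0.5528 0.2924 0.231 ] x [ 0.764 -0.083 -0.64 ] y [-0.633  0.095 -0.769] az_y 171.4 q [ 0.522  0.492  1.951  4.572  0.475 -0.95 ] w 0.0118 F [ 0.8 -0.6 -0.7]
t 23.95 p [0.5542 0.2893 0.2283] x [ 0.762 -0.088 -0.642] y [-0.451 -0.783 -0.428] az_y -119.9 q [ 0.517  0.496  1.952  4.569  0.475 -1.949] w 0.0115 F [-0.4  0.9 -1.1]
cm [  3.93  48.35 -32.05]
```

```bash
python3 -m inch '[[[-0.5,0,-0.8,-0.1,0],[-0.5,0.3,-1,-0.1,0],[-0.5,0.6,-1.1,-0.1,0],[-0.3,1.5,-0.6,-0.1,0],[-0.1,2,-0.3,-0.1,0],[0,2.5,0,-0.06,0],[0,2.5,0,0,0],[0,2.5,0,0,0]]]' >/dev/null; python3 d.py .515 -.29 .24
```

```text
t 24.62 p [0.5393 0.156  0.252 ] x [ 0.764 -0.078 -0.64 ] y [-0.077 -0.997  0.029] az_y -94.4 q [ 0.206  0.359  2.155  3.96   0.324 -2.2  ] w 0.0115 F [ 0.  -0.5 -1. ]
cm [ 2.38 44.6   1.27]
```

```bash
python3 -m inch '[[[0.1,2.7,0,0,0],[0.1,2.7,0,0,0],[0.1,2.7,0,0,0],[0.1,2.7,0,0,0],[0.1,2.7,0,0,0],[0.1,2.7,0,0,0],[0.1,2.7,0,0,0],[0.1,2.7,0,0,0]]]' >/dev/null; python3 d.py .515 -.29 .24;python3 -m inch '[[[0.1,2.7,0,0,0],[0.1,2.7,0,0,0],[0.1,2.7,0,0,0],[0.1,2.7,0,0,0],[0.1,2.7,0,0,0],[0.1,2.7,0,0,0],[0.1,2.7,0,0,0],[0,0,0,0,0]]]' >/dev/null; python3 d.py .515 -.29 .24
```

```text
t 25.28 p [ 0.5315 -0.0264  0.2526] x [ 0.762 -0.075 -0.643] y [-0.052 -0.997  0.054] az_y -93.0 q [-0.384  0.305  2.281  2.492  0.366 -1.212] w 0.0116 F [ 1.6 -0.7 -0.4]
cm [ 1.52 26.3   2.23]
t 25.95 p [ 0.5263 -0.2287  0.2565] x [ 0.756 -0.072 -0.651] y [-0.026 -0.996  0.081] az_y -91.5 q [-0.906  0.347  2.133  1.593  0.583 -0.734] w 0.0118 F [ 0.8  0.1 -1.7]
cm [0.66 6.   2.26]
```

```bash
python3 -m inch '[[[0,1.8,0,0.05,0],[0,1.8,0,0.06,0],[0,1.8,0,0,0],[0.6,0,0.8,0,0],[1.3,0,1.5,0,0],[1.3,0,1.5,0,0],[1.3,0,1.5,0,0],[0,0,0,0,0]]]' >/dev/null; python3 d.py .53 -.283 .08
```

```text
t 26.62 p [ 0.5222 -0.2871  0.1852] x [ 0.754 -0.069 -0.653] y [-0.074 -0.997  0.021] az_y -94.3 q [-1.007  0.544  2.113  1.744  0.655 -0.947] w 0.0116 F [-0.5  0.2 -1.4]
cm [ 7.43 -0.69  7.47]
```

```bash
python3 -m inch '[[[1.4,-0.2,1.4,0.01,0],[1.5,-0.2,1.5,0.01,0],[1.5,-0.2,1.5,0,0],[1.3,-0.2,1.3,0,0],[0.7,0,0.7,0,0],[0,0,0,0,0]]]' >/dev/null; python3 d.py .53 -.279 .057; python3 -c "
from h import *
snap('side','s7');a=cv2.imread('pics/s7.png')[250:450,280:540]
cv2.imwrite('pics/c7.png',cv2.resize(a,(780,600),interpolation=2))"
```

```text
t 27.12 p [ 0.5329 -0.2799  0.0943] x [ 0.758 -0.066 -0.649] y [-0.072 -0.997  0.017] az_y -94.1 q [-0.977  0.779  2.138  2.068  0.738 -1.332] w 0.0115 F [ 0.3  0.2 -1.1]
cm [ 2.2  -0.14  3.03]
```

View pics/c7.png

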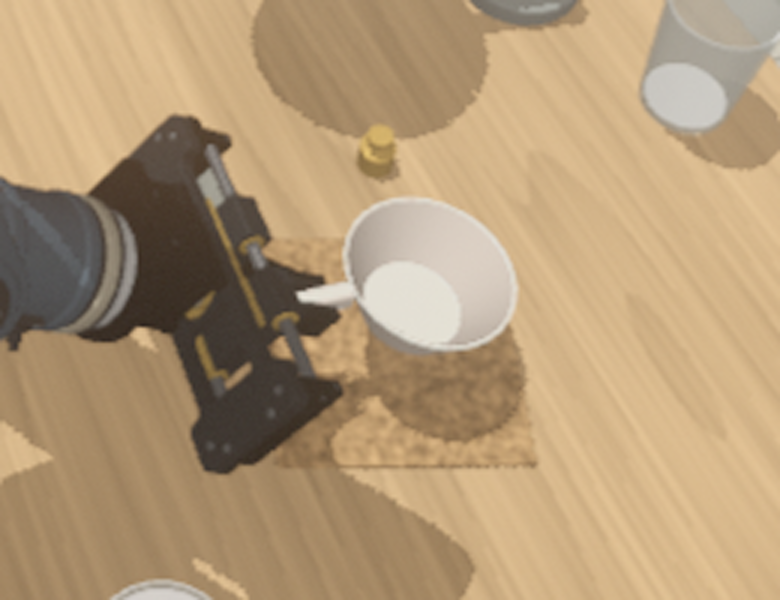

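The empty dish hangs over the mat (rim centre about (430,275)), pitched slightly forward. Lowering onto the mat in small steps.

```bash
python3 -m inch '[[[0.7,0,0.8,0,0],[0.7,0,0.8,0,0],[0.5,0,0.6,0,0],[0.3,0,0.4,0,0],[0,0,0,0,0]]]' >/dev/null; python3 d.py .53 -.279 .057;  python3 -m inch '[[[0.2,0,0.4,0,0],[0,0,0.4,0,0]]]' 15 >/dev/null; python3 d.py .526 -.279 .045
```

```text
t 27.58 p [ 0.536  -0.2816  0.0665] x [ 0.765 -0.067 -0.641] y [-0.065 -0.998  0.027] az_y -93.7 q [-0.977  0.856  2.133  2.139  0.785 -1.438] w 0.0116 F [ 0.8  0.2 -0.4]
cm [ 0.14 -0.24  1.12]
t 27.75 p [ 0.5332 -0.282   0.0607] x [ 0.767 -0.068 -0.638] y [-0.064 -0.998  0.03 ] az_y -93.7 q [-0.984  0.873  2.138  2.152  0.802 -1.469] w 0.012 F [ 0.5 -0.2 -2. ]
cm [ 0.43 -0.3   1.68]
```

```bash
python3 -m inch '[[[0,-0.1,0.6,0,0],[0.1,-0.1,0.6,0,0],[0.1,0,0.4,0,0],[0,0,0,0,0]]]' 15 >/dev/null; python3 d.py .524 -.279 .04;  python3 -m inch '[[[0.2,0,0.4,0,0],[0.2,0,0.4,0,0],[0,0,0,0,0]]]' >/dev/null; python3 d.py .524 -.279 .04
```

```text
t 28.08 p [ 0.5256 -0.2811  0.0494] x [ 0.772 -0.071 -0.632] y [-0.064 -0.997  0.033] az_y -93.7 q [-1.002  0.912  2.156  2.181  0.843 -1.535] w 0.0118 F [ 0.5 -0.1 -0.3]
cm [ 0.45 -0.23  0.83]
t 28.33 p [ 0.5237 -0.2816  0.0413] x [ 0.774 -0.072 -0.63 ] y [-0.065 -0.997  0.034] az_y -93.7 q [-1.007  0.935  2.158  2.194  0.861 -1.564] w 0.0118 F [0.3 0.4 1.2]
cm [ 0.09 -0.26  0.08]
```

```bash
python3 -m inch '[[[0.15,0,0.2,0,0],[0,0,0.1,0,0],[0,0,0,0,0]]]' >/dev/null; python3 d.py .524 -.279 .039; python3 -m inch '[[[0,0,0,0,0.16],[0,0,0,0,0.2],[0,0,0,0,0.3],[0,0,0,0,0.4],[0,0,0,0,0.5],[0,0,0,0,0.6],[0,0,0,0,0.7],[0,0,0,0,0.7]]]'; python3 d.py
```

```text
t 28.58 p [ 0.5234 -0.2817  0.0386] x [ 0.776 -0.072 -0.627] y [-0.065 -0.997  0.034] az_y -93.7 q [-1.009  0.944  2.158  2.199  0.869 -1.574] w 0.0118 F [-1.7  0.3  2.4]
cm [ 0.   -0.27 -0.07]
time: 29.25
position: [0.5231, -0.282, 0.0373]
tool_rot: [0.942, -0.036, -0.335, 0.006]
ft_force: [-0.6, 0.3, -0.3]
grip_width: 0.0496
t 29.25 p [ 0.5231 -0.282   0.0373] x [ 0.773 -0.072 -0.63 ] y [-0.064 -0.997  0.035] az_y -93.7 q [-1.009  0.944  2.157  2.199  0.865 -1.574] w 0.0496 F [-0.6  0.3 -0.3]
```

```bash
python3 -m inch '[[[-0.7,0,0,0,0.7],[-1.5,0,-0.3,0,0.7],[-2,0,-1,0,0.7],[-2,0,-2,0,0.7],[-2,0,-2.5,0,0.7],[-2,0,-2.5,0,0.7],[-2,0,-2.5,0,0.7],[-2,0,-2.5,0,0.7]]]';  python3 -m inch '[[[-2,0,-2.5,0,0.7],[-2,0,-2.5,0,0.7],[0,0,0,0,0.7],[0,0,0,0,0.7]]]'; python3 - <<'E'
from h import *
a=snap('side','s8');b=snap('top','t8')
cv2.imwrite('pics/c8.png',np.vstack([cv2.resize(cv2.imread('pics/s8.png')[120:420,180:480],(400,300)*1) if 0 else cv2.imread('pics/s8.png')[120:420,200:500], ]) if 0 else np.hstack([cv2.imread('pics/s8.png')[60:460,190:550],cv2.imread('pics/t8.png')[20:420,100:500]]))
E
```

```text
time: 29.92
position: [0.4883, -0.2702, 0.2315]
tool_rot: [0.939, -0.036, -0.342, -0.003]
ft_force: [0.4, -1.6, 0.0]
grip_width: 0.0611
time: 30.25
position: [0.4855, -0.2669, 0.3068]
tool_rot: [0.94, -0.04, -0.34, 0.003]
ft_force: [-0.2, 0.1, -0.7]
grip_width: 0.0607
```

View pics/c8.png

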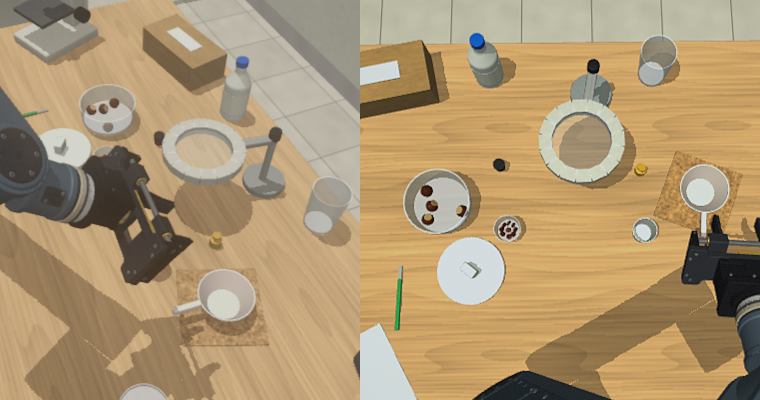

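```bash
python3 - <<'E'
from h import *
a=cv2.imread('pics/t8.png');h=cv2.cvtColor(a,cv2.COLOR_BGR2HSV)
w=((h[...,1]<60)&(h[...,2]>120)).astype(np.uint8);k=np.zeros_like(w);k[175:234,415:475]=w[175:234,415:475]
c=max(cv2.findContours(k,0,1)[0],key=cv2.contourArea);x,y,ww,hh=cv2.boundingRect(c);print(x,y,ww,hh)
print('dish top',pl('top',(444.3,208),.05).round(4),'ellipse',pl('top',cv2.fitEllipse(c)[0],.05).round(4))
print('dish side',pl('side',(190+226,60+295.5),.05).round(4))
print('tub rim',pl('top',(177,221.5),.055).round(4))
for n,u,z in(('mat t','top',0),):
  m=[pl('top',p,.005) for p in[(415,171),(481,190),(462,259),(393,236)]];print(np.mean(m,0).round(4))
E
```

```text
420 184 50 50
dish top [ 0.6028 -0.2858  0.05  ] ellipse [ 0.6025 -0.2859  0.05  ]
dish side [ 0.6011 -0.2919  0.05  ]
tub rim [0.5791 0.2911 0.055 ]
[ 0.5999 -0.2826  0.005 ]
```

The dish is within about 4 mm of the mat centre and everything else looks right, so I'm handing in.

```bash
python3 -c "
from rig import robot
print(robot.hand_in(), robot.get_obs()['time'])"
```

```text
the job is handed in; nothing more can be done
the job is handed in; nothing more can be done
```

I did the job in the order asked and handed it in after about 30 s of robot time. I gripped the lid by its knob and laid it flat on the bench, knob up. I took the dish out from under the magnifier by its handle, tipped all four chestnuts into the tub, and stood the empty dish on the cork mat. The moves only allow turns about the tool's own axis, so I tilted the tool for the dish by pushing the arm past its reach in free space.

**Last pictures:**
- **Chestnuts:** all four are in the tub.
- **Tub:** it measured within about 4 mm of where it started, close to the camera error.
- **Dish:** it stands upright and empty, about 4 mm from the mat centre by the top camera. The rougher side reading differed from the top one by about 6 mm in y.
- **Lid:** it lies flat, knob up.
- **Other things:** the magnifier, cup, pot, petri dish, stopper, weight and scalpel look undisturbed, judged by eye only.
- **Gripper:** it is clear of everything.

**Doubtful points:**
- **Joint limits:** joint 3 read 0.218 at times against its lower limit of 0.22, and joint 4 read up to 4.572 against its upper limit of 4.57. Both are within about 2 mrad. I can't tell whether that is sensor noise or a slight overrun.
- **Forces:** the highest wrist reading I saw was 16 N, when the lid touched the bench. One brief reading of 14 N came in free space, probably from the arm speeding up.

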